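# Hold a spring clip open over a button card

### The job

Lift the big spring clip up off its two hooks by squeezing its black handles, and bring it to the taller of the two button cards. Finish while holding it there: clip squeezed wide open, its gaping jaws reaching well down on both sides of the middle of the card's top edge without touching the card or its block, so that I can slip a swatch in. Do not let go or drop the clip, do not press on the card, and leave the other things on the table where they are.

Things in the scene. Friction and masses are not known exactly. Their poses are not given: they have to be found in the camera images.
- clip: Spring clip like a big clothes peg, 100 g, hanging handles up, jaws down. Origin: middle of its pin (rod 6 mm thick, 72 long, ends lie in the hooks). y along the pin, x across it (squeeze direction), z up. Two straight flat levers, 30 mm wide, 4 thick, at -x and +x of the pin: black handles to 46 mm above the pin, steel jaws to 50 below. Grasp the handles 12 to 46 mm above the pin.
- clip_jaw (a joint): Clip opening: 0 closed (levers lean 0.25 rad each, handle tops 56 mm apart over the outsides, jaw tips together) to 0.5 rad (hard stop: levers parallel, 34 mm over the outsides, 26 mm clear between jaws). Squeezing the handles opens it: 5 N at their tops starts it, 10 N there (15 N at 30 mm above the pin) opens it fully.
- tip_near (a point): Inner lower edge, mid-width, of the jaw on the clip's -x side; this lever and the pin are clip, which tilts by half the opening angle when squeezed evenly. Fully open and level, it lies 50 mm below the pin.
- tip_far (a point): Inner lower edge, mid-width, of the other, moving jaw on the clip's +x side. Fully open and level, it lies 50 mm below the pin.
- rack: Fixed steel rack, wood base 130 x 110 x 14 mm. Origin on the table under the hanging pin's middle. Two hooks at y = -28 and +28 mm come from a post at x = +50 mm and point to -x; each dips in a V that holds the pin, with upturned tip. Nothing rises over 9 mm above the pin: lifting straight up 20 mm frees the pin, 65 mm clears the jaws.
- rack_seat (a point): Where the middle of the pin lies when the clip hangs: 115 mm above the table, axes as the rack's.
- card_stand: The taller card: stiff pale card 3 mm thick (x), 110 wide (y), upright in a fixed dark wood block 50 x 130 x 28 mm; top edge 135 mm above the table. Dark buttons, up to 75 mm above the table, stand 2 mm off its faces. Origin: under the block's centre, on the table; z up.
- card_edge (a point): Middle of the tall card's top edge; x across the card's thickness, y along the edge, z up.
- small_card_stand: The smaller card, not the one to use: 80 mm wide, top edge 85 mm above the table, in a fixed block 50 x 100 x 28 mm. Origin as for the tall one.
- spool_a: Bystander: thread spool, standing, 36 mm across, 50 high. Origin: centre of its underside.
- spool_b: Bystander: thread spool, standing, 40 mm across, 60 high. Origin: centre of its underside.
- spool_c: Bystander: thread spool, standing, 36 mm across, 45 high. Origin: centre of its underside.
- pin_wheel: Bystander: flat white disc of dress pins, 84 mm across, 12 high. Origin: centre of its underside.
- shears: Bystander: fabric shears lying flat, about 190 mm long, 15 high. Origin: centre of its underside.
- tape_roll: Bystander: rolled measuring tape lying flat, 60 mm across, 20 high. Origin: centre of its underside.
- thimble: Bystander: steel thimble, 18 mm across, 24 high. Origin: centre of its underside.
Mind the look-alikes: they are no part of the job. Leave any red look-alike of the clip alone.

How it is judged:
By the outcome, as a careful person would: the job done as asked, in the order asked, and still so for the second after the job is handed in, while the arm keeps its last pose, push and grip.
It also fails if it takes over 35 s, if anything falls off the work surface, if the arm or the gripper's body presses on something with over 40 N, if the wrist force passes 120 N, or if a joint passes its speed limit or range.

### The arm

A 7-joint arm with a two-finger parallel gripper is mounted at the origin on the work surface. World frame = base frame: x ahead of the robot, y to its left, z up, the work surface at z = 0. Lengths are in m, angles in rad, forces in N, time in s.
With the tool pointing down it reaches from about 0.425 to 0.825 m from the base axis. Payload 3.6 kg.
Tool frame: the origin (TCP) lies where the fingers leave the gripper's body, on its centre line; the fingertips stand 73 mm ahead of it and the grasp point (between the pads) lies 54 mm ahead of it; x points along the fingers, y is the direction in which the jaws open and shut, and the axes are right-handed (so a half turn about x gives the same grasp; the last joint's range is limited). The gripper opens to 85 mm and grips with 20 to 120 N. Pads are 22 mm wide; open, the fingers measure 114 mm over their backs; the gripper's body (76 mm by 85 mm) begins 54 mm behind the grasp point. The pads swing forward as they close: fully open they stand 13 mm farther back than shut.
Start: joints at [1.276, 0.615, -0.013, 1.423, 0.008, 1.103, -0.04], TCP at [0.172, -0.627, 0.304] pointing down, gripper open.
Joint ranges: [-3.12, 3.12], [-0.3, 2.06], [-1.34, 1.32], [0.26, 2.42], [-1.36, 4.5], [0.01, 1.98], [-2.84, 2.84]. Speed limits (rad/s): [2.79, 2.79, 3.14, 3.14, 3.14, 3.14, 3.14].

### API

Orientations are given as a unit quaternion [x, y, z, w].
In Python, from station import arm, snapshot, camera_info, ticket gives the robot as it stands. Calls block until the motion is done:
- arm.movep(position, orientation): joint-space move of the TCP to a pose.
- arm.line_to(position, velocity=0.15, ori=None): straight line of the TCP; ori=None keeps the orientation; velocity is the mean speed in m/s.
- arm.move_j(angles): joint-space move.
- arm.move_gripper(opening, effort=None): opening from 0.0 (shut) to 1.0 (fully open); effort is the grip in N (None keeps the last); returns when the fingers have stopped.
- arm.pause(seconds).
- arm.ik(position, orientation): joint angles nearest the present ones, or None.
- snapshot(name): name is "scene" or "top" or "wrist"; returns the picture (400x640x3 uint8, blue, green, red); there is no depth.
- camera_info(name): a dict with "fx", "fy", "cx", "cy" (pixels), "R" (3x3) and "t" (3): a world point X has camera coordinates R X + t; the wrist camera has in their place "T_tool_cam" (4x4, takes a point from camera to tool coordinates, whose origin is the TCP and whose axes are the tool frame's). Camera axes: x right, y down, z forward; pixel columns grow to the right and rows downward; lengths in m; the calibration is good to about 2 mm. A picture is of the moment at which its call begins: read the wrist's pose just before it. camera_info takes no time and is no camera call.
A pose or a line that the arm cannot do raises arm.MotionError and nothing moves.
- ticket.finish_job(): hands the job in, once; it reports no verdict.
Readings, each from a call of its own:
- arm.read_time(): time.
- arm.read_joint_positions(): joint angles.
- arm.read_dq(): joint speeds.
- arm.read_effort(): joint torques, N m.
- arm.read_tool_pos(): TCP position.
- arm.read_eef_rot(): TCP orientation.
- arm.read_ft_force(): force on the tool from outside, world axes, zero at the start.
- arm.read_wrist_torque(): the same for the moment, N m.
- arm.read_opening(): opening from 0.0 (shut) to 1.0 (fully open).
Only numpy, scipy, OpenCV 4.12 (cv2) and the standard library are available. Lean on these libraries where they do the work, as an engineer would, in place of code of your own. Each camera call takes 0.05 s, during which the arm holds its last target.

## Working session

There is one attempt and no reset: what is moved stays moved. The work goes in short steps, each a Python script; the robot and the scene stay as the last script left them, time stands still between calls to the robot, and variables do not carry over. Pictures are saved under pics/ and viewed, and the job is handed in when it is done.

```bash
mkdir -p pics; ls; python3 - <<'E'
from station import arm, snapshot, camera_info
import cv2
for n in ["scene","top","wrist"]:
    im=snapshot(n); cv2.imwrite(f"pics/{n}0.png",im)
    print(n,camera_info(n))
print(arm.read_time(),arm.read_tool_pos(),arm.read_eef_rot(),arm.read_opening())
E
```

```text
pics
scene {'fx': 446.9548132410088, 'fy': 446.9548132410088, 'cx': 323.2713990418281, 'cy': 198.79816084287123, 'R': array([[ 0.59560626,  0.80317249,  0.01292788],
       [ 0.56645419, -0.4085439 , -0.71569654],
       [-0.56954617,  0.43359639, -0.69829173]]), 't': array([-0.38905458, -0.21337223,  1.49817128])}
top {'fx': 401.50880744113823, 'fy': 401.50880744113823, 'cx': 321.60693645351273, 'cy': 208.7102487405825, 'R': array([[ 0.06458268, -0.99790692,  0.0032957 ],
       [-0.9765364 , -0.06387884, -0.20566027],
       [ 0.20544033,  0.01006372, -0.9786179 ]]), 't': array([0.00671346, 0.59153707, 1.07010222])}
wrist {'fx': 327.8077322767145, 'fy': 327.8077322767145, 'cx': 319.77882143674424, 'cy': 204.77780297671546, 'T_tool_cam': array([[-1.99480360e-04, -2.98488982e-01,  9.54413059e-01,
        -7.11283193e-02],
       [ 9.99999974e-01,  4.75299224e-05,  2.23873208e-04,
         5.06585872e-04],
       [-1.12186865e-04,  9.54413079e-01,  2.98488965e-01,
        -7.54890698e-02],
       [ 0.00000000e+00,  0.00000000e+00,  0.00000000e+00,
         1.00000000e+00]])}
0.15 [ 0.17186219 -0.62639513  0.30298646] [-0.70066649 -0.09511115  0.70088746 -0.09368622] 0.9981667620935775
```

View pics/scene0.png

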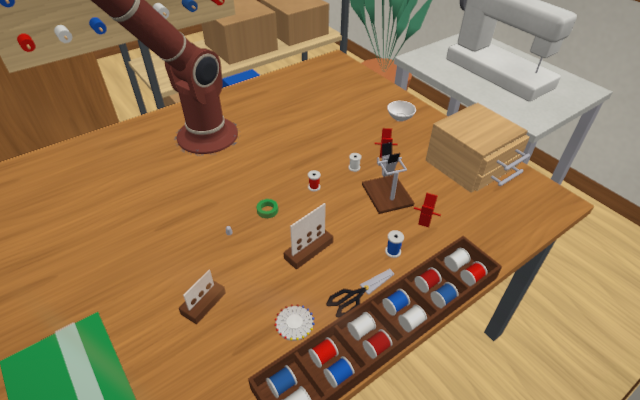

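View pics/top0.png

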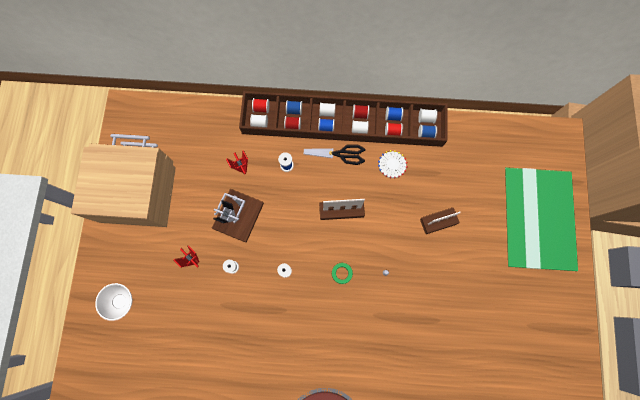

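View pics/wrist0.png

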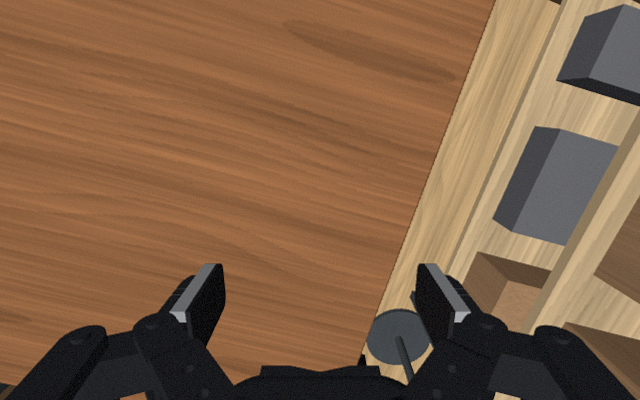

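Candidates for the clip are the black-handled one hanging on the rack (top 228,208; scene 392,165) and two red ones (top 238,162 and 187,258). The black one fits, because it has black handles and hangs on the two hooks. Card candidates are top (342,208) / scene (308,235), which looks taller, and top (440,220) / scene (203,290). I'll enlarge both to confirm.

```bash
python3 - <<'E'
import cv2,numpy as np
s=cv2.imread("pics/scene0.png");t=cv2.imread("pics/top0.png")
def c(im,x,y,w,h,k): return cv2.resize(im[y:y+h,x:x+w],None,fx=k,fy=k,interpolation=cv2.INTER_CUBIC)
cv2.imwrite("pics/crop1.png",np.hstack([c(s,350,120,80,100,5),c(t,200,180,80,100,5)]))
cv2.imwrite("pics/crop2.png",np.hstack([c(s,270,195,80,80,5),c(t,305,170,80,80,5)]))
E
```

```text
(no output)
```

View pics/crop1.png

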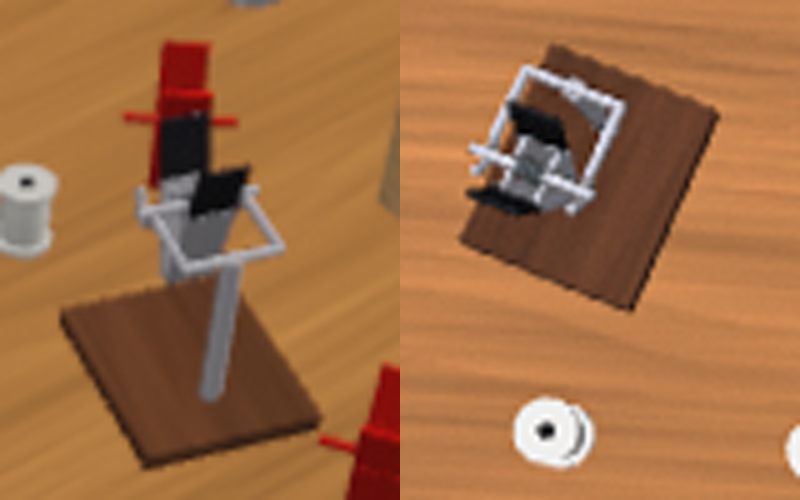

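View pics/crop2.png

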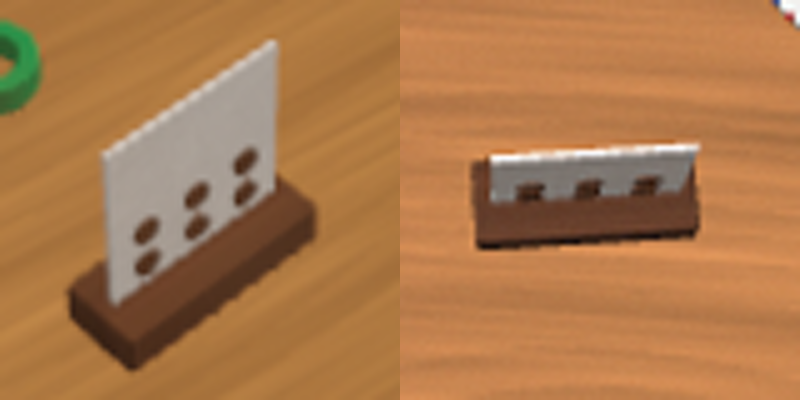

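Confirmed. The black-handled clip on the rack is the one to use: its pin ends are near top (214,210) and (238,219). The tall card's top-edge ends are at top (323,201) and (365,200), and scene (291,226) and (325,203). Next I'll get coarse positions.

```bash
cat > h.py <<'E'
import numpy as np,cv2
from scipy.spatial.transform import Rotation as Rn
from station import arm,snapshot,camera_info,ticket
def ray(cam,uv,pose=None):
    c=camera_info(cam); d=np.array([(uv[0]-c['cx'])/c['fx'],(uv[1]-c['cy'])/c['fy'],1.])
    if cam=='wrist':
        p,q=pose; T=c['T_tool_cam']; R=Rn.from_quat(q).as_matrix()
        return np.array(p)+R@T[:3,3], R@T[:3,:3]@d
    R=np.array(c['R']); return -R.T@c['t'], R.T@d
def onz(cam,uv,z,pose=None):
    o,d=ray(cam,uv,pose); return o+d*(z-o[2])/d[2]
def tri(rays):
    A=np.zeros((3,3));b=np.zeros(3)
    for o,d in rays:
        d=d/np.linalg.norm(d);P=np.eye(3)-np.outer(d,d);A+=P;b+=P@o
    x=np.linalg.solve(A,b)
    return x,[np.linalg.norm((np.eye(3)-np.outer(d,d)/(d@d))@(x-o)) for o,d in rays]
def proj(cam,X,pose=None):
    c=camera_info(cam)
    if cam=='wrist':
        p,q=pose;T=c['T_tool_cam'];Xt=Rn.from_quat(q).as_matrix().T@(np.array(X)-p);x=T[:3,:3].T@(Xt-T[:3,3])
    else: x=np.array(c['R'])@X+c['t']
    return np.array([c['fx']*x[0]/x[2]+c['cx'],c['fy']*x[1]/x[2]+c['cy']])
def quat(yaw_y,tilt=None):
    "tool x down, tool y horizontal at world angle yaw_y"
    x=np.array([0,0,-1.]);y=np.array([np.cos(yaw_y),np.sin(yaw_y),0]);z=np.cross(x,y)
    return Rn.from_matrix(np.c_[x,y,z]).as_quat()
def pose(): return np.array(arm.read_tool_pos()),np.array(arm.read_eef_rot())
E
python3 - <<'E'
from h import *
P=lambda *a:print(np.round(a,4))
a=onz('top',(214,210),.115);b=onz('top',(238.4,219),.115);P(a,b,(a+b)/2);print(np.linalg.norm(a-b),np.degrees(np.arctan2(*(b-a)[[1,0]])))
for uv in [(230,189),(263.6,203),(246.4,242),(212,228)]:P(onz('top',uv,.014))
for s,t in [((290.6,225.6),(364.6,199.6)),((325,203.4),(323,201.4))]:
    P(onz('top',t,.135)); print(onz('scene',s,.135)); print(tri([ray('scene',s),ray('top',t)]))
print(np.degrees(Rn.from_quat(arm.read_eef_rot()).as_matrix()))
E
```

```text
[[0.5563 0.3319 0.115 ]
 [0.5362 0.2641 0.115 ]
 [0.5462 0.298  0.115 ]]
0.07070217022672244 -106.53319219620869
[[0.6417 0.3207 0.014 ]]
[[0.6058 0.2173 0.014 ]]
[[0.4876 0.2559 0.014 ]]
[[0.5218 0.3599 0.014 ]]
[[ 0.6064 -0.0675  0.135 ]]
[ 0.61010904 -0.06383905  0.135     ]
(array([ 0.60795727, -0.06546724,  0.13372933]), [np.float64(0.002509759300264218), np.float64(0.0025097593002642578)])
[[0.5943 0.042  0.135 ]]
[0.59841265 0.04367143 0.135     ]
(array([0.59582425, 0.04347641, 0.13264761]), [np.float64(0.0017606218982866126), np.float64(0.0017606218982867308)])
[[-3.31580920e-02  1.51610009e+01 -5.52535004e+01]
 [ 1.12036646e-01 -5.52533868e+01 -1.51610370e+01]
 [-5.72956604e+01 -1.16817120e-01  2.33017497e-03]]
```

```bash
python3 - <<'E'
from h import *
r=np.radians
for a in (-16.5,163.5):
    q=quat(r(a))
    for z in (.285,.199): print(a,z,np.round(arm.ik([.546,.298,z],q) if arm.ik([.546,.298,z],q) is not None else 0,2))
for a in (6.4,186.4,26.4,-13.6):
    q=quat(r(a))
    for z in (.30,.2): print(a,z,np.round(arm.ik([.602,-.011,z],q) if arm.ik([.602,-.011,z],q) is not None else 0,2))
a=-16.5
arm.movep([.546,.298,.295],quat(r(a)))
print(arm.read_time(),pose(),arm.read_joint_positions())
np.save('p1.npy',np.r_[pose()]); cv2.imwrite('pics/w1.png',snapshot('wrist'))
E
```

```text
-16.5 0.285 [-0.07  0.72 -0.85  1.52  0.57  1.16 -1.31]
-16.5 0.199 [-0.18  0.76 -0.62  1.62  0.52  0.94 -1.27]
163.5 0.285 [ 0.05  0.84 -1.15  1.52  0.78  1.3   1.66]
163.5 0.199 [ 0.05  0.96 -1.15  1.61  0.93  1.21  1.55]
6.4 0.3 [ 0.29  0.59 -0.51  1.57  0.31  1.07 -0.19]
6.4 0.2 [ 0.25  0.69 -0.44  1.68  0.37  0.86 -0.24]
186.4 0.3 [-0.61  0.78  1.13  1.6  -0.74  1.25 -2.37]
186.4 0.2 [-0.23  0.68  0.36  1.69 -0.3   0.82 -2.77]
26.4 0.3 [ 0.34  0.6  -0.59  1.56  0.37  1.09  0.11]
26.4 0.2 [ 0.29  0.71 -0.52  1.68  0.43  0.88  0.05]
-13.6 0.3 [ 0.25  0.57 -0.43  1.57  0.27  1.06 -0.5 ]
-13.6 0.2 [ 0.2   0.68 -0.36  1.68  0.3   0.84 -0.53]
3.625 (array([0.54659929, 0.29708448, 0.29485338]), array([-0.56684841, -0.42237696,  0.5670199 , -0.42281085])) [-0.05485482  0.71552661 -0.87523946  1.50615676  0.57364759  1.19143223
 -1.31473058]
```

View pics/w1.png

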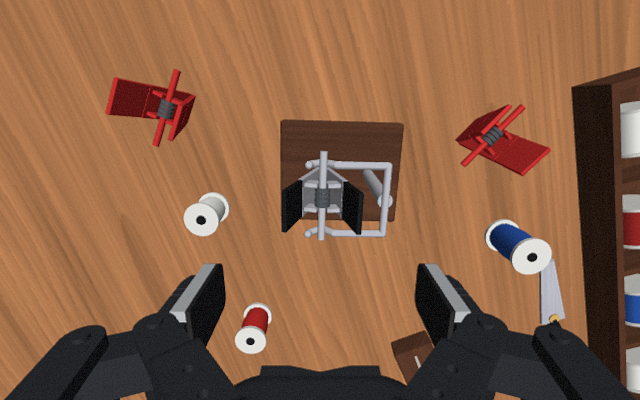

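Wrist view: the clip is centred, with black handles at columns 283–303 and 342–363. The pin runs from about (323,151) to (321,240), and the rack is aligned. I'll enlarge to read exact pixels.

```bash
python3 - <<'E'
import cv2
im=cv2.imread('pics/w1.png')[135:255,265:405]
cv2.imwrite('pics/w1c.png',cv2.resize(im,None,fx=5,fy=5,interpolation=cv2.INTER_CUBIC))
E
```

```text
(no output)
```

View pics/w1c.png

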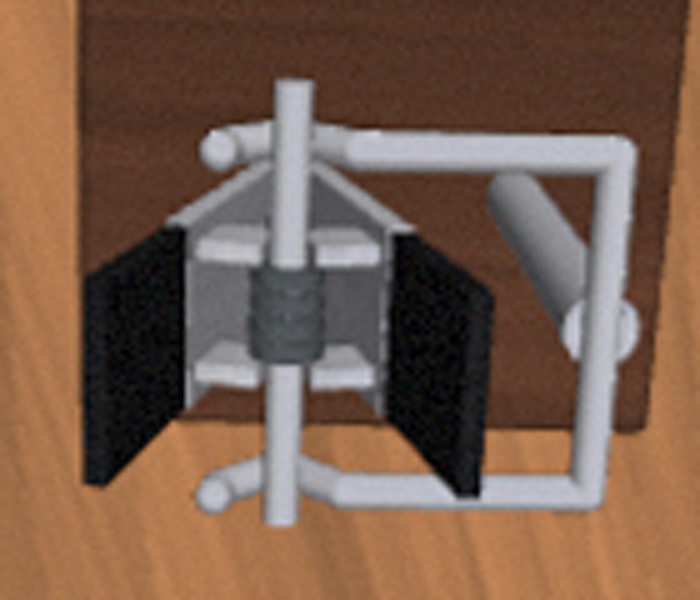

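```bash
python3 - <<'E'
from h import *
v=np.load('p1.npy',allow_pickle=True) if 0 else None
p=(np.array([0.54659929,0.29708448,0.29485338]),np.array([-0.56684841,-0.42237696,0.5670199,-0.42281085]))
f=lambda X,Y:((X+.5)/5-.5+265,(Y+.5)/5-.5+135)
a=onz('wrist',f(294,80),.115,p);b=onz('wrist',f(280,525),.115,p)
print(a,b,(a+b)/2,np.linalg.norm(a-b),np.degrees(np.arctan2(*(a-b)[[1,0]])))
H=[onz('wrist',f(*u),.159,p) for u in [(90,488),(83,283),(478,497),(491,292)]]
print(np.array(H),np.mean(H,0),np.linalg.norm(H[0]-H[2]),np.linalg.norm(H[1]-H[3]),np.linalg.norm(H[0]-H[1]))
for i,j in ((0,1),(2,3)):print(np.degrees(np.arctan2(*(H[i]-H[j])[[1,0]])))
B=[onz('wrist',f(*u),.0,p) for u in []]
E
```

```text
[0.56040806 0.33480606 0.115     ] [0.53740149 0.264877   0.115     ] [0.54890478 0.29984153 0.115     ] 0.07361640559107901 71.78886278891954
[[0.51954402 0.29581655 0.159     ]
 [0.52783263 0.32341394 0.159     ]
 [0.56973681 0.27948065 0.159     ]
 [0.57860219 0.30701237 0.159     ]] [0.54892891 0.30143088 0.159     ] 0.05278426227314855 0.053353157818778287 0.028815224546501074
-106.71714156596957
-107.84886447320795
```

```bash
python3 - <<'E'
from h import *
q=quat(np.radians(-18))
arm.line_to([.549,.3006,.26],.15,ori=q)
arm.line_to([.549,.3006,.201],.12)
print(arm.read_time(),pose(),arm.read_ft_force())
cv2.imwrite('pics/w2.png',snapshot('wrist'))
arm.move_gripper(0.62,20)
print(arm.read_time(),arm.read_opening(),arm.read_ft_force())
cv2.imwrite('pics/w3.png',snapshot('wrist'))
E
python3 -c "
import cv2,numpy as np
cv2.imwrite('pics/w23.png',cv2.resize(np.vstack([cv2.imread('pics/w2.png')[150:],cv2.imread('pics/w3.png')[150:]]),None,fx=1.15,fy=1.15))"
```

```text
4.7 (array([0.54925492, 0.30112727, 0.20181328]), array([ 0.5725875 ,  0.41578697, -0.5715028 ,  0.41551089])) [-1.17670011 -0.2785791   0.67957383]
5.1833 0.6230331361904065 [-0.40132683 -1.05071675  6.1184319 ]
```

View pics/w23.png

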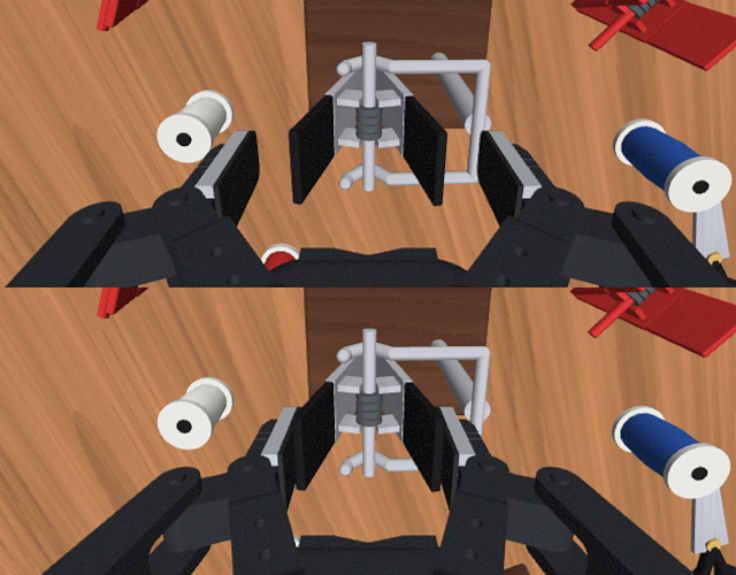

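The pads just reach the handle tops on both sides and look centred. Squeeze to the stop now.

```bash
python3 - <<'E'
from h import *
arm.move_gripper(0.0,60)
print(arm.read_time(),arm.read_opening(),arm.read_ft_force(),pose()[0])
cv2.imwrite('pics/w4.png',snapshot('wrist'))
arm.pause(.1);print(arm.read_opening(),arm.read_ft_force())
cv2.imwrite('pics/s4.png',cv2.resize(snapshot('scene')[80:220,320:480],None,fx=5,fy=4.2)[:588])
E
```

```text
5.5417 0.37908364994253074 [-2.40232768 -1.71297599 18.4725404 ] [0.54966661 0.30298047 0.20635938]
0.38261694200820034 [-2.39657706 -2.18849696 18.57903669]
```

View pics/w4.png

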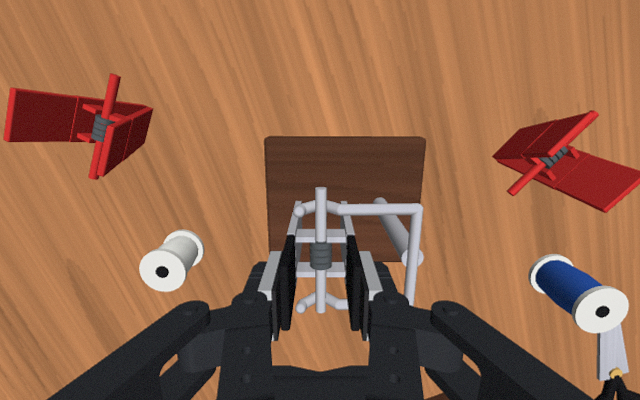

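View pics/s4.png

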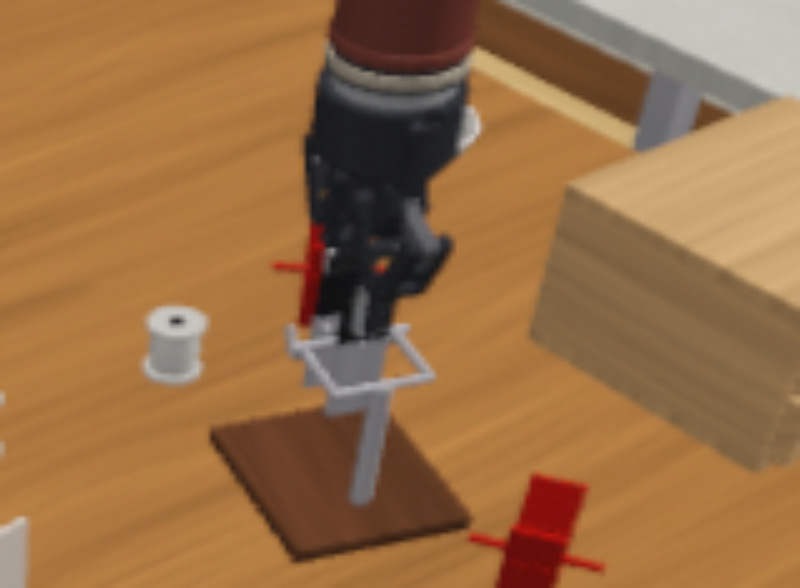

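The clip is squeezed open: the levers look parallel and the opening of 0.38 is about 32–34 mm. The arm was pushed up 5 mm as the pads swung forward, which is harmless. Lift straight up.

```bash
python3 - <<'E'
from h import *
p,_=pose()
q=quat(np.radians(-18))
arm.line_to([.549,.3006,.228],.06,ori=q)
print(arm.read_opening(),arm.read_ft_force())
arm.line_to([.549,.3006,.310],.15)
print(arm.read_time(),arm.read_opening(),arm.read_ft_force(),pose())
cv2.imwrite('pics/w5.png',snapshot('wrist'))
print(pose())
cv2.imwrite('pics/s5.png',cv2.resize(snapshot('scene')[60:220,320:480],None,fx=5,fy=5)[:600])
cv2.imwrite('pics/w5c.png',cv2.resize(cv2.imread('pics/w5.png')[150:330,230:410],None,fx=3.3,fy=3.3))
E
```

```text
0.37573692018109706 [ 0.12827978  0.59216164 -2.2167965 ]
7.0417 0.38029314868656466 [-0.64142703 -0.45313383 -1.73663851] (array([0.54871584, 0.30002423, 0.30890669]), array([-0.57130604, -0.41545524,  0.57280172, -0.41581793]))
(array([0.54868459, 0.29985441, 0.30843697]), array([-0.5710035 , -0.41547066,  0.57311919, -0.41578062]))
```

View pics/w5c.png

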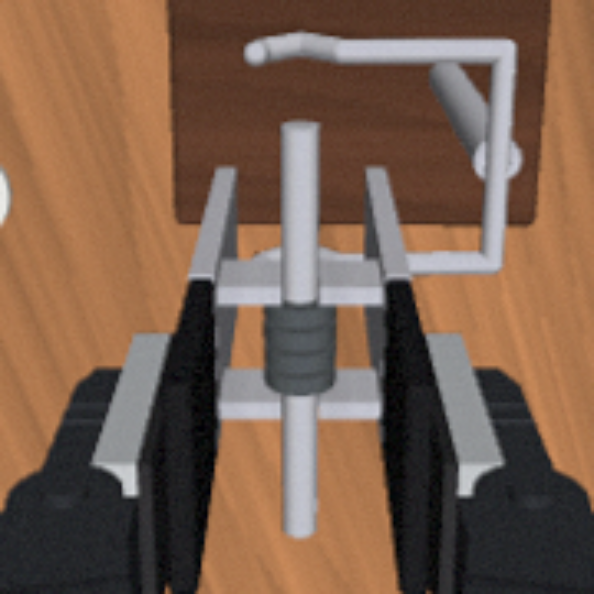

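View pics/s5.png

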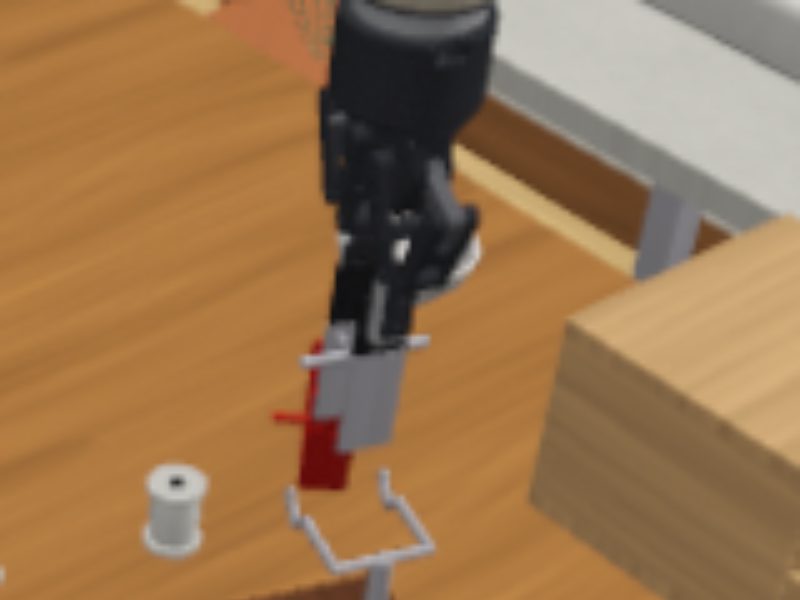

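The clip is held clear of the hooks with its jaws wide open. Pin ends are at wrist ≈(321,188) and (321,312). I'll work out the pin pose in the tool frame, then view the card from above.

```bash
python3 - <<'E'
from h import *
c=camera_info('wrist');T=c['T_tool_cam']
def tr(X,Y):
    u,v=(X+.5)/3.3-.5+230,(Y+.5)/3.3-.5+150
    d=T[:3,:3]@np.array([(u-c['cx'])/c['fx'],(v-c['cy'])/c['fy'],1]);return T[:3,3],d
o,d1=tr(300,125);_,d2=tr(300,533)
f=lambda x:(o+d1*(x-o[0])/d1[0],o+d2*(x-o[0])/d2[0])
from scipy.optimize import brentq
x=brentq(lambda x:np.linalg.norm(f(x)[0]-f(x)[1])-.072,.05,.14);a,b=f(x);print(x,a,b,(a+b)/2)
# go to card view: pose so card edge is near image centre
arm.movep([.602,-.011,.330],quat(np.radians(6.4)))
arm.pause(.3)
print(arm.read_time(),arm.read_opening(),arm.read_ft_force());print(pose())
P=pose();cv2.imwrite('pics/w6.png',snapshot('wrist'));np.save('P6.npy',np.r_[P[0],P[1]])
cv2.imwrite('pics/s6.png',snapshot('scene'));cv2.imwrite('pics/t6.png',snapshot('top'))
E
```

```text
0.08768075459240646 [ 8.76807546e-02  5.50561494e-05 -3.47366291e-02] [0.08768075 0.00011442 0.03726335] [8.76807546e-02 8.47361837e-05 1.26335862e-03]
8.65 0.375452715173482 [-0.18287167 -1.05894636 -0.20718157]
(array([ 0.60196329, -0.00988419,  0.33005682]), array([ 0.47090137,  0.52757088, -0.4707641 ,  0.52754339]))
```

View pics/w6.png

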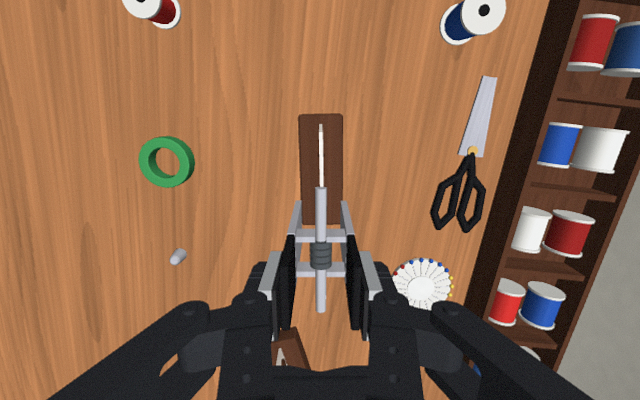

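View pics/s6.png

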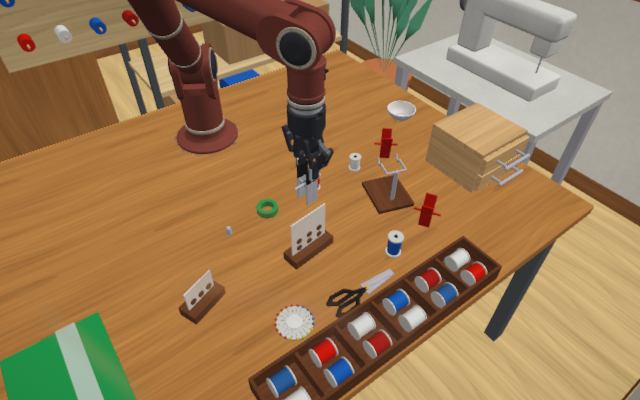

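```bash
python3 - <<'E'
import cv2,numpy as np
im=cv2.imread('pics/w6.png')
cv2.imwrite('pics/w6c.png',cv2.resize(im[105:235,280:365],None,fx=6,fy=4.6,interpolation=cv2.INTER_CUBIC))
m=im.min(2)
for r in range(120,186,5):
    row=im[r,312:332].min(1).astype(int);print(r,row)
E
```

```text
120 [44 43 47 43 47 40 46 39 47 44 50 48 51 50 45 49 49 44 49 45]
125 [ 46  45  45  44  42  41  39 168 185 187 105  41  45  49  47  46  48  43
  48  45]
130 [ 43  38  43  47  48  42  66 169 183 188 132  65  41  40  52  47  45  46
  42  47]
135 [ 41  42  43  44  44  38  75 231 244 245 187  82  43  42  44  51  43  46
  46  49]
140 [ 41  43  41  40  39  32  27 224 238 238 215 107  35  44  42  50  47  49
  47  46]
145 [ 45  41  44  40  44  40  29 232 240 241 222 112  39  46  47  51  45  50
  50  48]
150 [ 40  38  48  43  49  45  29 226 239 238 218 113  40  40  44  49  46  49
  46  44]
155 [ 43  42  42  43  45  34  15 174 236 242 220 109  22  43  42  45  49  48
  45  40]
160 [ 46  40  44  44  43  43  28 178 235 237 246 143  35  43  42  49  51  54
  50  47]
165 [ 43  42  42  43  39  37  35 175 234 239 245 146  32  40  47  45  51  51
  44  50]
170 [ 42  46  43  38  44  44  33 126 232 241 248 144  29  43  40  46  46  46
  43  46]
175 [ 39  39  48  45  38  38  38 123 231 240 244 149  30  40  41  44  47  50
  46  46]
180 [ 38  41  43  40  46  38  34 125 230 240 243 157  56  43  45  47  51  50
  47  45]
185 [ 44  41  46  40  37  35  28  66 224 242 244 158  46  36  51  46  48  50
  50  44]
```

View pics/w6c.png

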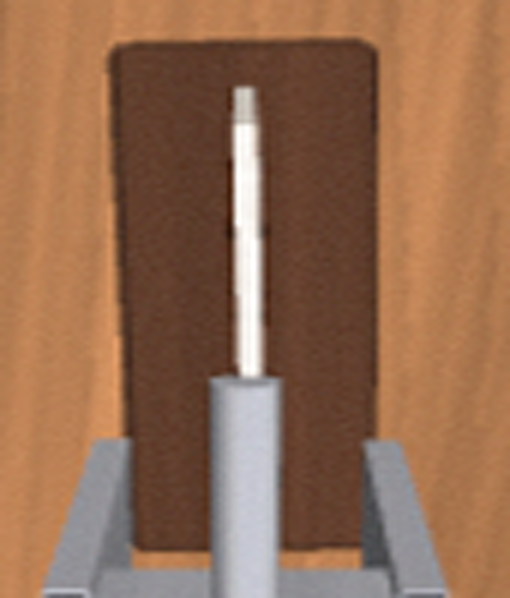

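```bash
python3 - <<'E'
from h import *
v=np.load('P6.npy');P=(v[:3],v[3:])
im=cv2.imread('pics/w6.png').min(2).astype(float)
pts=[]
for r in range(136,186):
    w=np.clip(im[r,312:332]-50,0,None);u=(w*np.arange(312,332)).sum()/w.sum()
    pts.append(onz('wrist',(u,r),.135,P))
pts=np.array(pts)[:,:2];m=pts.mean(0);d=np.linalg.svd(pts-m)[2][0];d*=np.sign(d[1])
print('dir',np.degrees(np.arctan2(d[1],d[0])),m)
far=onz('wrist',(321,131.7),.135,P);print('far end',far,'centre',far[:2]-.055*d)
for z,uvs in ((.028,[(300,114.5),(342,114.3),(303,224),(342.5,224)]),):
    B=np.array([onz('wrist',u,z,P) for u in uvs]);print(B[:,:2],B[:,:2].mean(0))
R=Rn.from_quat(P[1]).as_matrix();print('tool y ang',np.degrees(np.arctan2(R[1,1],R[0,1])),'x',R[:,0])
print('pin now',P[0]+R@[.0885,.0001,.0012])
E
```

```text
dir 97.38678584341132 [0.59880025 0.02004912]
far end [0.59623142 0.04309007 0.135     ] centre [ 0.6033026  -0.01145348]
[[ 0.57259077  0.04999208]
 [ 0.61839106  0.05543194]
 [ 0.58846891 -0.07737573]
 [ 0.63615301 -0.0719322 ]] [ 0.60390094 -0.01097098]
tool y ang 6.5036281518139125 x [ 1.00266315e-04  1.70718455e-04 -9.99999980e-01]
pin now [ 0.60220744 -0.01105004  0.24155665]
```

The card edge runs at about 97° and its middle is at about (0.603, −0.011). The wrist view and the scene/top triangulation agree within 2 mm. Move above the edge, check, then go down.

```bash
python3 - <<'E'
from h import *
q=quat(np.radians(6.9))
arm.line_to([.6031,-.0102,.288],.1,ori=q)
arm.pause(.2)
print(arm.read_time(),pose()[0],arm.read_opening())
def crop(n,f):
    cv2.imwrite(f,cv2.resize(snapshot('scene')[150:270,250:370],None,fx=5,fy=5,interpolation=cv2.INTER_CUBIC))
crop('a','pics/s7.png')
cv2.imwrite('pics/w7.png',snapshot('wrist'))
E
```

```text
9.5667 [ 0.60340391 -0.00997112  0.28883941] 0.37551916166221483
```

View pics/s7.png

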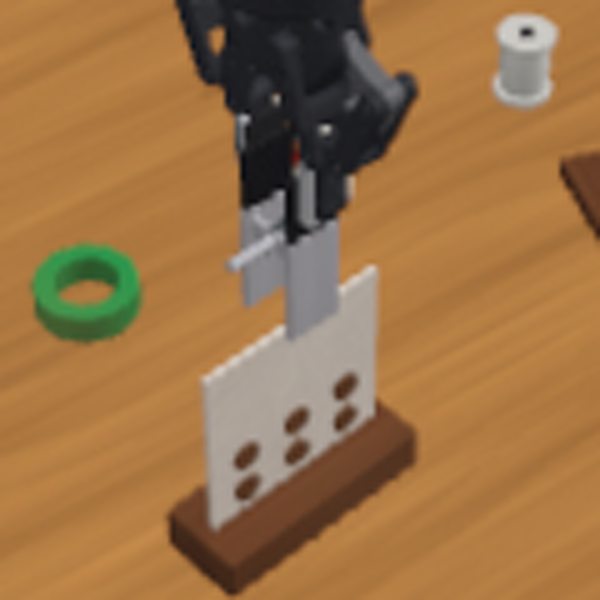

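View pics/w7.png

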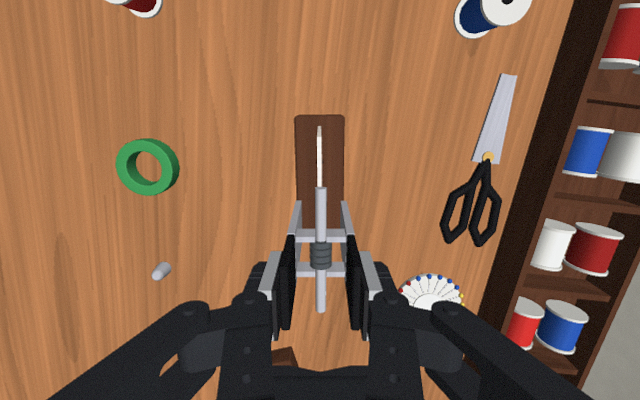

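The jaws straddle the edge plane and the pin is in line with the card, with columns 319–321 offset by no more than 1 mm. Going down.

```bash
python3 - <<'E'
from h import *
q=quat(np.radians(6.9))
arm.line_to([.6029,-.0104,.2405],.06,ori=q)
arm.pause(.5)
print(arm.read_time(),pose()[0],arm.read_opening(),arm.read_ft_force(),arm.read_wrist_torque())
cv2.imwrite('pics/s8.png',cv2.resize(snapshot('scene')[150:270,250:370],None,fx=5,fy=5,interpolation=cv2.INTER_CUBIC))
P=pose();im=snapshot('wrist');cv2.imwrite('pics/w8.png',im)
cv2.imwrite('pics/w8c.png',cv2.resize(im[90:340,220:420],None,fx=2.4,fy=2.4,interpolation=cv2.INTER_CUBIC))
print(P)
E
```

```text
11.1083 [ 0.60290298 -0.01042819  0.24054221] 0.37890663823122095 [-0.07095022 -0.15716282 -0.15301245] [-0.05969996 -0.01162624 -0.01411951]
(array([ 0.60288612, -0.01040122,  0.24051974]), array([ 0.46900711,  0.5291781 , -0.46900413,  0.52918616]))
```

View pics/s8.png

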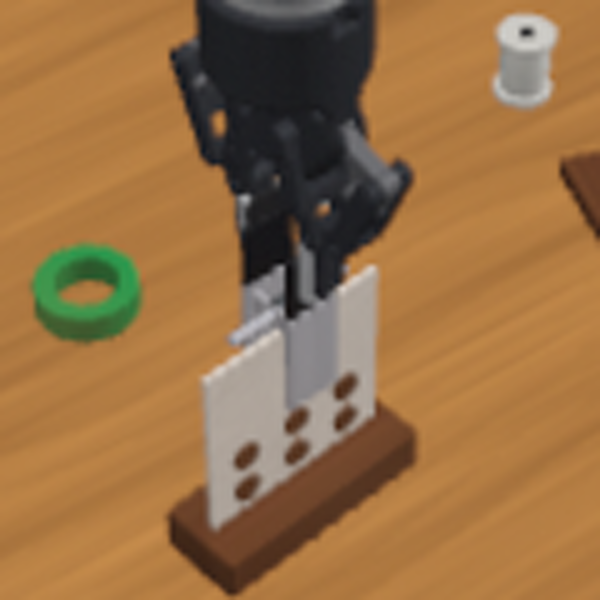

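View pics/w8c.png

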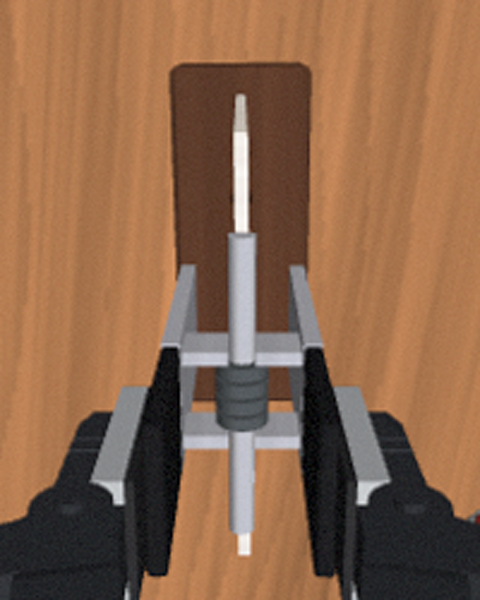

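```bash
python3 - <<'E'
from h import *
P=(np.array([ 0.60288612,-0.01040122,0.24051974]),np.array([0.46900711,0.5291781,-0.46900413,0.52918616]))
f=lambda X,Y:((X+.5)/2.4-.5+220,(Y+.5)/2.4-.5+90)
a=onz('wrist',f(241,130),.135,P);b=onz('wrist',f(244,554),.135,P);R=Rn.from_quat(P[1]).as_matrix()
print(a,b,np.linalg.norm(a-b),(a+b)/2, 'ang',np.degrees(np.arctan2(*(a-b)[[1,0]])))
pin=P[0]+R@[.0885,.0001,.0012]
print('pin',pin,'edge mid minus pin in tool axes',R.T@((a+b)/2-pin))
# tip in scene: front jaw lower edge crop (287..318, 400)
g=lambda X,Y:((X+.5)/5-.5+250,(Y+.5)/5-.5+150)
for z in (.1,.105,.11): print(z, proj('scene',pin+R@[0,.017,.0]-[0,0,pin[2]-z]))
print('seen',g(309,396))
cv2.imwrite('pics/t8.png',snapshot('top'))
E
```

```text
[0.59586533 0.04355521 0.135     ] [ 0.61003916 -0.06657348  0.135     ] 0.11103704738255787 [ 0.60295224 -0.01150913  0.135     ] ang 97.33379277725169
pin [ 0.60313056 -0.01158091  0.15201975] edge mid minus pin in tool axes [ 1.70197456e-02 -1.68585610e-04 -9.27745814e-05]
0.1 [312.36227904 228.07570115]
0.105 [312.35366354 226.6732936 ]
0.11 [312.34499149 225.26168306]
seen (311.4, 228.8)
```

View pics/t8.png

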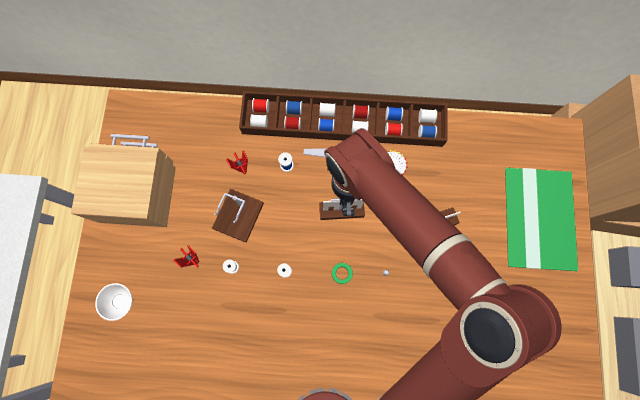

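The clip is centred on the card within about 1 mm, the jaw tips are about 33 mm below the edge, and there is no contact force. Handing in.

```bash
python3 - <<'E'
from h import *
print(arm.read_time(),arm.read_opening(),arm.read_ft_force())
ticket.finish_job()
E
```

```text
11.2583 0.37831179400200404 [ 0.0353223  -0.33201367 -0.93923148]
the job is handed in; nothing more can be done
```

I squeezed the black-handled clip open, lifted it straight up off its hooks, and brought it to the taller card. I handed the job in at 11.3 s while holding it there wide open.

**Last checks:**
- **Position:** the pin is within about 0.2 mm of the middle of the card's top edge by the wrist camera. The calibration is only good to about 2 mm.
- **Jaws:** they straddle the card about parallel to it. The tips are roughly 33 mm below the top edge, and I saw no contact with the card or its block.
- **Grip:** steady at about 0.38, or 32 mm by the gripper reading against the stated 34 mm at the clip's hard stop. The pictures show the levers parallel, so I take it as fully open.
- **Force on the tool:** under 1 N.
- **Other things:** the bystanders I could see in the last overhead picture had not moved. The arm partly hid the shears, pin wheel and small card.

**Disagreements:**
- While I was squeezing on the rack, the pads pushed down on the clip with about 18 N and lifted the arm 5 mm. This eased once the clip was lifted.
- The tip height in the scene camera came out 2–4 mm lower than in the wrist camera, still well above the buttons.

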